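# Hang the loaded tube disc on the rotator's slanted spindle and lock it

## Task

Hang the loaded tube disc by its slotted hub on the slanted spindle of the tube rotator, pushed fully home so that its underside lies flush on the drive flange. Then pull the red spring-loaded locking bar back, turn it about a quarter turn clockwise (seen facing it) and let it spring down across the slot, so that it clamps the disc; leave the timer, the blue bottle, the beaker and the slide box where they stand.

Things in the scene. Friction and masses are not known exactly. Their poses are not given: they have to be found in the camera images.
- disc: loose tube disc, about 160 g, flat on the bench: blue ring plate 140 mm across, 5 mm thick, white hub in its middle. Origin: middle of the underside, z out of the tube side. Six capped tubes stand at radius 55 mm in directions 0, 40, 140, 180, 220, 320 degrees from +x, tops 45 mm above the underside; none beside the hub's long flat sides (+-y). Same after a half turn about z.
- hub_top (a point): middle of the top of the disc's hub, 24 mm above the disc's underside, disc axes. The hub block is 62 mm long (x) and 46 mm wide (y, flat sides to grip) and rises 19 mm above the plate. A plain slot 38 mm (x) by 15 mm (y) goes through it and the plate, centred here.
- rotator: tube rotator, fixed to the bench: white base 150 mm deep, 118 mm wide, 30 mm high, two white cheeks (99 mm over their outer faces, 130 mm over the black clamp knobs), a slanted grey motor drum 77 mm across between them. Highest point about 170 mm. Origin: on the bench straight under the middle of the drive flange; -x is its front.
- spindle: the rotator's spindle (does not turn). Origin: middle of the face of the aluminium drive flange (62 mm across), 135 mm over the bench. z: spindle axis, outward, up and to the front, 30 degrees from vertical; x up the slope; y level. A steel key post 34 mm (x) by 11 mm (y) stands to z = 20 mm. The seated disc has its slot over the post, 2 mm play, origin on this origin, z along this z.
- bar_grip (a point): grip point of the red locking bar on top of the key post, moves with it; x along the bar, z outward. Bar 34 mm long, 11 mm wide, 20.5 mm high, flat sides for the lower 15 mm, rounded top; this point is 10 mm above its underside. At the start the bar is down and in line with the post, this point 30 mm and its top 40.5 mm above the flange face, so the slot passes over both.
- plunger (a joint): how far the bar is pulled out along the spindle axis, m: 0 down, 0.012 fully out; sprung inward, 4 N at 0 and 7 N fully out. With the disc seated and the bar down in line, its lower 4 mm lie in the hub's slot and keep it from turning: pull it out by more than 4 mm (7 to 10 is good). Let go across the slot, it rests on the hub's top at 0.004.
- lock_bar (a joint): angle of the bar, rad: 0 in line with the post and slot, grows clockwise seen facing the spindle (negative about spindle z), stop at 1.5; held only by slight friction
- timer: bystander: white bench timer, 58 x 64 x 18 mm, origin at the centre of its underside
- small_blue_bottle: bystander: small dark blue bottle, 54 mm across, 95 mm high, origin at the centre of its underside
- waste_beaker: bystander: clear plastic beaker with used tips, 70 mm across, 92 mm high, origin at the centre of its underside
- slide_box: bystander: green slide box, 35 x 85 x 36 mm, origin at the centre of its underside

How it is judged:
By the outcome, as a careful person would: the job done as asked, in the order asked, and still so for the second after the job is handed in, with the robot touching nothing.
It also fails if it takes over 58 s, if anything falls off the work surface, if the arm or the gripper's body presses on something with over 40 N, if the wrist force passes 120 N, or if a joint passes its speed limit or range.

## Robot

A 6-joint arm with a two-finger parallel gripper is mounted at the origin on a cart in front of the work surface, level with it; the furniture and walls round the work are solid. World frame = base frame: x ahead of the robot, y to its left, z up, the work surface at z = 0. Lengths are in m, angles in rad, forces in N, time in s.
With the tool pointing down it reaches from about 0.25 to 0.775 m from the base axis. Payload 4 kg.
Tool frame: the origin (TCP) lies on the centre line of the jaws, within the pads' length; the fingertips stand 17 mm ahead of it and the grasp point (between the pads) lies 2 mm behind it; z points along the fingers, y is the line along which they close (so a half turn about z gives the same grasp; the last joint's range is limited). The gripper opens to 94 mm and grips with 3 to 60 N. Pads are 16 mm wide; open, the fingers measure 119 mm over their backs; the gripper's body (75 mm by 177 mm) begins 78 mm behind the grasp point.
Start: joints at [1.089, 0.087, 1.371, -0, 1.684, -0.103], TCP at [0.203, 0.511, 0.223] pointing down, gripper open.
Joint ranges: [-3.1, 3.1], [-0.76, 2.03], [0.27, 2.55], [-1.08, 4.22], [0.17, 2.65], [-2.57, 2.57]. Speed limits (rad/s): [2.79, 2.79, 3.14, 3.14, 3.14, 3.14].

## Interface

Orientations are given as [roll, pitch, yaw] about the fixed x, y, z axes, in that order (R = Rz(yaw) Ry(pitch) Rx(roll)).
In Python, from bench import robot gives the robot as it stands.
- The arm moves only by the tool servo_tool, never from a script. Its argument "plan" is a list of rows, each a list of 7 numbers: the shift along the tool's x, y, z normalised to -1 to 1, where 1 is 0.1 m, then the turn, a rotation vector about the tool's x, y, z normalised to -1 to 1, where 1 is pi/2 rad, then the finger opening in mm, from 0 to 94. In form: [[x, y, z, ax, ay, az, gripper], ...]. A call has 1 to 12 rows; each row is the pose to reach, as a shift and turn from the pose commanded when the call began, along the tool's axes at that moment; what a row does not reach only later rows make up. A row lasts 1/12 s, in which the tool goes at most 41.7 mm and 7.16 degrees, less where a joint would pass 70% of its speed; a pose out of reach is approached as far as the arm can. A call with a number of a shift or a turn outside -1 to 1 is refused whole. A call with a gripper value outside its range is refused whole. The fingers move at their own pace and stop on an object; the grip force is fixed at half the most. Time passes only in rows, so rows that repeat a pose let the fingers close. It gives the time, the measured TCP pose, the force, the opening and the grip force at its end, in the units of the state.
- robot.get_obs(): the state, without advancing time (a new reading comes with each control period).
- robot.snapshot(name): name is "scene" or "top"; returns the picture (384x512x3 uint8, red, green, blue); there is no depth.
- robot.camera_params(name): a dict with "camera_matrix" (3x3 intrinsics, pixels), "rvec" (rotation vector, rad) and "tvec" (3), from world to camera coordinates, as OpenCV has them. Camera axes: x right, y down, z forward; pixel columns grow to the right and rows downward; lengths in m; the calibration is good to about 2 mm. A picture is of the moment at which its call begins. camera_params takes no time and is no camera call.
- robot.close_job(): hands the job in; it is judged then, once.
Trained networks look in the newest picture that a camera, given by its name, has taken for a name from the list of things; names that differ only in an ending like _2 or _b are one class to them, and where a whole thing is asked for, a point or a joint stands for the part that bears it (a point fixed in the world has none). Each returns a list of dicts, best first, with "conf" (0 to 1); they miss things now and then, are a little off and sometimes report something else, mostly with a low value. They report only what shows in the picture. A call takes as long as a camera call.
- robot.find_in(thing, camera): "extent" ([centre column, centre row, width, height] in pixels, round what is visible of it).
The state is a dict: "time": time; "joint_positions": joint angles; "qvel": joint speeds; "joint_torque": joint torques, N m; "tool_pos": TCP position; "ee_rot": TCP orientation; "wrist_force": force on the tool from outside, world axes, zero at the start; "wrist_torque": the same for the moment, N m; "width": finger opening in m; "finger_force": force on a finger pad.
Only numpy, scipy, OpenCV 4.12 (cv2) and the standard library are available. Lean on these libraries where they do the work, as an engineer would, in place of code of your own. Each camera call takes 0.05 s, during which the arm holds its last target. There are 200 camera calls.

## Working session

There is one attempt and no reset: what is moved stays moved. The work goes in short steps, Python scripts to look and compute and a tool call to move; the robot and the scene stay as the last step left them, time stands still between calls to the robot, and variables do not carry over. Pictures are saved under pics/ and viewed, at most 10 in all, crops included, and the job is handed in when it is done.

Besides the shell and the picture viewer there is one more tool, called after ">>>" as name([rows], argument=value, ...), one row to a line, values as JSON. servo_tool: Moves the arm, as the interface text tells. Scaled input: -1 to 1 covers 0.1 m each way for a shift and pi/2 rad each way for a turn. Its arguments: {"type":"object","properties":{"plan":{"type":"array","items":{"type":"array","items":{"type":"number"}}}},"required":["plan"]}

```bash
mkdir -p pics; ls; python3 - <<'E'
from bench import robot
import cv2,numpy as np
for c in("scene","top"):
    im=robot.snapshot(c); cv2.imwrite(f"pics/{c}0.png",cv2.cvtColor(im,cv2.COLOR_RGB2BGR))
    p=robot.camera_params(c); R=cv2.Rodrigues(np.array(p["rvec"],float))[0]
    print(c,np.array(p["camera_matrix"]).round(1).tolist(),(-R.T@np.array(p["tvec"]).ravel()).round(3),R.round(3).tolist())
    for t in("disc","hub_top","rotator","spindle","bar_grip","timer","small_blue_bottle","waste_beaker","slide_box"):
        print(t,[(np.round(d["extent"],1).tolist(),round(d["conf"],2)) for d in robot.find_in(t,c)[:2]])
o=robot.get_obs();print(o)
E
```

```text
pics
scene [[373.8, 0.0, 256.3], [0.0, 373.8, 189.2], [0.0, 0.0, 1.0]] [ 0.087 -0.583  0.9  ] [[0.777, -0.63, -0.012], [-0.462, -0.555, -0.692], [0.429, 0.543, -0.722]]
disc [([297.9, 250.1, 50.0, 48.9], 0.71)]
hub_top [([296.7, 254.4, 48.8, 49.4], 0.76)]
rotator [([232.3, 179.8, 59.7, 56.2], 0.55)]
spindle [([234.3, 170.3, 30.0, 33.0], 0.61)]
bar_grip []
timer [([219.6, 242.2, 26.1, 29.5], 0.7)]
small_blue_bottle [([338.0, 311.1, 30.3, 34.4], 0.67)]
waste_beaker [([314.5, 198.0, 25.6, 35.2], 0.62)]
slide_box [([179.6, 157.2, 24.1, 24.4], 0.64)]
top [[353.8, 0.0, 250.6], [0.0, 353.8, 190.3], [0.0, 0.0, 1.0]] [0.43  0.009 1.258] [[-0.006, -1.0, -0.008], [-0.997, 0.007, -0.082], [0.082, 0.007, -0.997]]
disc [([304.9, 189.1, 40.1, 36.4], 0.74)]
hub_top [([307.7, 189.0, 39.4, 40.0], 0.77)]
rotator [([278.9, 136.3, 20.3, 25.6], 0.72), ([306.4, 189.6, 36.1, 40.0], 0.26)]
spindle [([213.9, 180.0, 30.8, 26.2], 0.92), ([258.5, 230.2, 16.3, 14.3], 0.72)]
bar_grip []
timer [([257.4, 228.3, 19.8, 14.7], 0.51)]
small_blue_bottle [([364.9, 202.7, 19.8, 18.2], 0.51)]
waste_beaker [([278.2, 138.6, 19.4, 25.7], 0.57)]
slide_box [([144.1, 198.9, 27.6, 14.3], 0.58)]
{'time': 1.0, 'joint_positions': array([ 1.08892822e+00,  8.72207738e-02,  1.37068577e+00, -7.75067933e-06,
        1.68359993e+00, -1.03111212e-01]), 'qvel': array([-0.00060074, -0.00044211,  0.00062825, -0.00074139, -0.00092827,
        0.0008101 ]), 'joint_torque': array([-4.02636369e-04, -3.40050995e+01, -3.02604067e+01,  7.18323863e-02,
        2.37734697e-02, -2.14931407e-05]), 'tool_pos': array([0.2033945 , 0.51103469, 0.22250174]), 'ee_rot': array([3.14150773e+00, 1.65306620e-05, 2.76283489e+00]), 'wrist_force': array([ 0.81093846, -0.54752623,  0.49063788]), 'wrist_torque': array([0.01911145, 0.01391454, 0.00550443]), 'finger_force': 0.0, 'width': 0.09386050453277786}
```

```bash
python3 - <<'E'
import cv2
s=cv2.imread("pics/scene0.png")[130:290,160:360]; t=cv2.imread("pics/top0.png")[110:260,120:320]
cv2.imwrite("pics/sc.png",cv2.resize(s,(748,598),interpolation=cv2.INTER_CUBIC)); cv2.imwrite("pics/tc.png",cv2.resize(t,(800,600),interpolation=cv2.INTER_CUBIC))
E
```

```text
(no output)
```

View pics/sc.png

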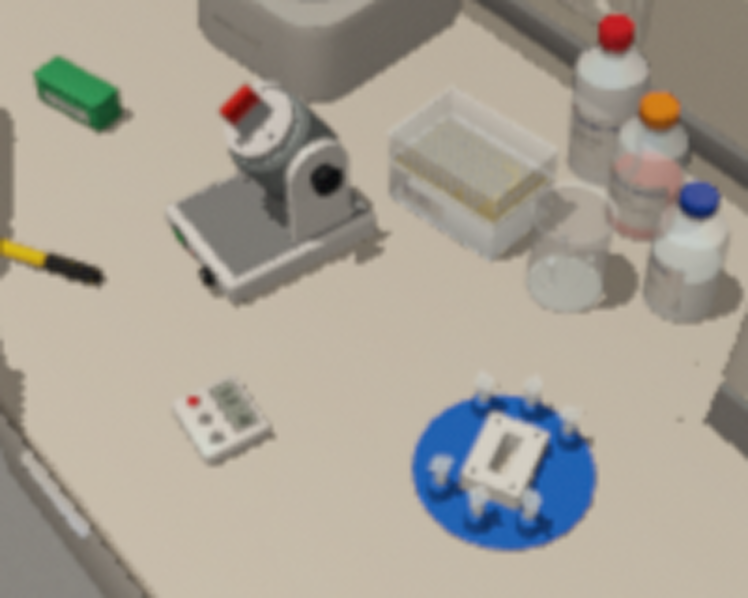

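View pics/tc.png

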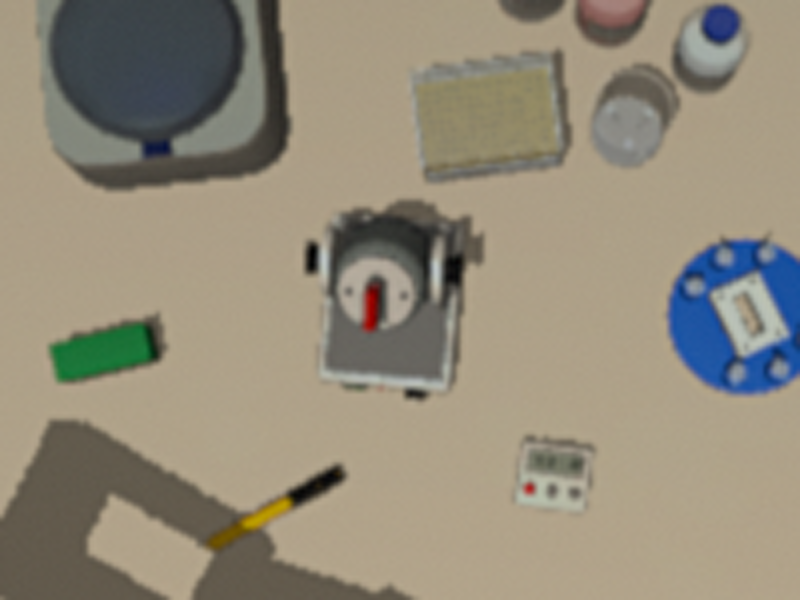

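The scene shows the disc at about (295,252) px with its hub's long axis about 20° off x. The rotator faces the robot, with its bar at about (225,158) px in scene and (213,187) px in top. Next I'll fit both poses from colour masks.

```bash
cat > h.py <<'E'
from bench import robot
import cv2,numpy as np
from scipy.optimize import least_squares
from scipy.spatial.transform import Rotation as Ro
def proj(P,c):
    p=robot.camera_params(c)
    return cv2.projectPoints(np.asarray(P,float).reshape(-1,3),np.array(p["rvec"],float),np.array(p["tvec"],float),np.array(p["camera_matrix"],float),None)[0][:,0]
def box(x,y,z0,z1): return np.array([[a,b,c] for a in(-x,x) for b in(-y,y) for c in(z0,z1)])
def circ(r,z): 
    t=np.linspace(0,2*np.pi,72,endpoint=False); return np.c_[r*np.cos(t),r*np.sin(t),0*t+z]
def Rspin(psi,t=np.pi/6):
    return Ro.from_euler('z',psi).as_matrix()@np.array([[np.cos(t),0,-np.sin(t)],[0,1,0],[np.sin(t),0,np.cos(t)]])
def hullmom(P,c):
    h=cv2.convexHull(proj(P,c).astype(np.float32)); m=cv2.moments(h); return mom(m)
def mom(m):
    a=m['m00']; return np.array([m['m10']/a,m['m01']/a]),np.array([[m['mu20'],m['mu11']],[m['mu11'],m['mu02']]])/a
def wmom(w): return mom(cv2.moments(w.astype(np.float32)))
def tool(pos,Rt):
    """shift/turn (normalised) from the present pose to target"""
    o=robot.get_obs(); R=Ro.from_euler('xyz',o['ee_rot']).as_matrix()
    print('t',o['time'],'shift',(R.T@(np.array(pos)-o['tool_pos'])/.1).round(3),'turn',(Ro.from_matrix(R.T@Rt).as_rotvec()/(np.pi/2)).round(3))
E
python3 - <<'E'
from h import *
S={}
for c in("scene","top"):
    im=cv2.imread(f"pics/{c}0.png").astype(float); b,g,r=cv2.split(im)
    hx,hy=map(int,proj([[.43,-.15,.01]],c)[0]) if 0 else ((296,251) if c=="scene" else (306,189))
    yy,xx=np.mgrid[:384,:512]
    near=(abs(xx-hx)<33)&(abs(yy-hy)<33)
    blue=((b-r)>50)&near
    # plate outline hull from blue mask
    pts=np.argwhere(blue)[:,::-1]
    ct,_=cv2.findContours(blue.astype(np.uint8),cv2.RETR_EXTERNAL,cv2.CHAIN_APPROX_NONE)
    k=max(ct,key=cv2.contourArea); m=np.zeros(blue.shape,np.uint8); cv2.drawContours(m,[cv2.convexHull(k)],-1,1,-1)
    S[c,'plate']=wmom(m)
    hub=((b-r)<20)&(g>90)&(np.hypot(xx-hx-(0 if c=='scene' else 1),yy-hy)<11)
    S[c,'hub']=wmom(hub)
    rx,ry=(225,158) if c=="scene" else (213,187)
    w=np.clip((r-np.maximum(g,b)-25)/90,0,1)*((abs(xx-rx)<14)&(abs(yy-ry)<14))
    S[c,'bar']=wmom(w); print(c,m.sum(),hub.sum(),w.sum().round(1),[S[c,q][0].round(2).tolist() for q in('plate','hub','bar')])
def fit(f,x0,n):
    s=least_squares(f,x0); print(n,s.x.round(4),'res px',s.fun.round(2)); return s.x
for cs in(("scene","top"),("top",),("scene",)):
    d=fit(lambda x:np.concatenate([hullmom(np.r_[circ(.07,0),circ(.07,.005)]+[x[0],x[1],0],c)[0]-S[c,'plate'][0] for c in cs]),[.43,-.15],'disc')
for c in("scene","top"):
    # hub yaw by principal axis
    f=lambda a:(lambda M:(M/np.trace(M)-(lambda N:N/np.trace(N))(S[c,'hub'][1])).ravel()*10)(hullmom(box(.031,.023,.005,.024)@Ro.from_euler('z',a[0]).as_matrix().T+[d[0],d[1],0],c)[1])
    fit(f,[.35],'yaw '+c)
    print('hubcentre model-meas',hullmom(box(.031,.023,.005,.024)@Ro.from_euler('z',.35).as_matrix().T+[d[0],d[1],0],c)[0]-S[c,'hub'][0])
bar=box(.017,.0055,.02,.0405)
barw=lambda x,ps:bar@Rspin(ps).T+[x[0],x[1],.135]
for ps in(-.1,):
  for cs in(("scene","top"),("top",),("scene",)):
    b=fit(lambda x:np.concatenate([hullmom(barw(x,ps),c)[0]-S[c,'bar'][0] for c in cs]),[.47,.1],'rot')
for c in("scene","top"):
    f=lambda a:(lambda M:(M/np.trace(M)-(lambda N:N/np.trace(N))(S[c,'bar'][1])).ravel()*10)(hullmom(barw(b,a[0]),c)[1])
    fit(f,[-.1],'baryaw '+c)
# base front corners picked by eye in the crops
pk={'top':np.array([[322,378],[450,390]])/4+[120,110],'scene':np.array([[168,210],[235,285]])/3.74+[160,130]}
for c in pk: pk[c]=pk[c]-.4
def fb(x):
    P=np.array([[x[2],.059,.03],[x[2],-.059,.03]])@Ro.from_euler('z',x[3]).as_matrix().T+[x[0],x[1],0]
    r=[]
    for c in("scene","top"):
        r+=[(hullmom(barw(x,x[3]),c)[0]-S[c,'bar'][0])*2,(proj(P,c)-pk[c]).ravel()*.7]
    return np.concatenate(r)
fit(fb,[.47,.1,-.1,-.1],'all')
E
```

```text
scene 1602 309 48.8 [[294.1, 255.98], [295.3, 251.4], [223.27, 157.17]]
top 1181 235 30.9 [[305.99, 188.73], [306.62, 188.23], [212.24, 186.87]]
disc [ 0.5389 -0.1784] res px [-0.07  0.2  -0.11 -0.25]
disc [ 0.538  -0.1787] res px [-0.  0.]
disc [ 0.5395 -0.178 ] res px [0. 0.]
yaw scene [0.35] res px [ 0.09 -0.73 -0.73 -0.09]
hubcentre model-meas [-1.12552303  1.41382282]
yaw top [0.35] res px [-0.19 -0.21 -0.21  0.19]
hubcentre model-meas [-0.35428211 -0.33713505]
rot [0.5477 0.1357] res px [-0.1   0.34 -0.26 -0.19]
rot [0.47 0.1 ] res px [11.21 24.7 ]
rot [0.549 0.137] res px [ 0.03 -0.06]
baryaw scene [-0.1] res px [ 0.06  0.44  0.44 -0.06]
baryaw top [-0.1] res px [ 0.24  0.15  0.15 -0.24]
all [ 0.5467  0.1346 -0.0664 -0.0644] res px [-0.1   1.55 -0.76 -0.81  0.01  0.57  0.55  0.27 -0.8   0.05  0.51 -0.68]
```

```bash
sed -i 's/cv2.moments(h); return/cv2.moments(h); return/; s/h=cv2.convexHull(proj(P,c).astype(np.float32))/h=cv2.convexHull(proj(P,c).astype(np.float32))/' h.py
python3 - <<'E'
from h import *
S={}
yy,xx=np.mgrid[:384,:512]
for c in("scene","top"):
    im=cv2.imread(f"pics/{c}0.png").astype(float); b,g,r=cv2.split(im)
    hx,hy=(294.8,251.6) if c=="scene" else (306.8,188.5)
    P=proj(box(.034,.026,.024,.024)@Ro.from_euler('z',.35).as_matrix().T+[.539,-.178,0],c)
    hm=np.zeros((384,512),np.uint8); cv2.fillConvexPoly(hm,cv2.convexHull(P.round().astype(np.int32)),1)
    S[c,'hub']=wmom(np.clip((r-40)/140,0,1)*hm) if 0 else wmom(((r>110)&(hm>0)).astype(float))
    rx,ry=(225,158) if c=="scene" else (213,187)
    w=np.clip((r-np.maximum(g,b)-25)/90,0,1)*((abs(xx-rx)<14)&(abs(yy-ry)<14)); S[c,'bar']=wmom(w)
    # redness print
    print(c,np.clip(r-np.maximum(g,b),0,255)[int(ry)-8:int(ry)+9,int(rx)-9:int(rx)+8].astype(int) if c=='top' else '')
    print((r[int(hy)-11:int(hy)+12,int(hx)-12:int(hx)+13]).astype(int) if c=='top' else '')
fit=lambda f,x0,n:(lambda s:(print(n,s.x.round(4),'res',s.fun.round(2)),s.x)[1])(least_squares(f,x0,diff_step=2e-2,x_scale=.05))
nm=lambda M:M/np.trace(M)
bar=box(.017,.0055,.02,.0405)
barw=lambda x,ps:bar@Rspin(ps).T+[x[0],x[1],.135]
hubw=lambda x,a:box(.031,.023,.005,.024)@Ro.from_euler('z',a).as_matrix().T+[x[0],x[1],0]
for c in("scene","top"):
    fit(lambda a:(nm(hullmom(hubw((.539,-.178),a[0]),c)[1])-nm(S[c,'hub'][1])).ravel(),[.3],'hubyaw '+c)
    print(hullmom(hubw((.539,-.178),.35),c)[0]-S[c,'hub'][0])
b=fit(lambda x:np.concatenate([hullmom(barw(x,-.08),c)[0]-S[c,'bar'][0] for c in("scene","top")]),[.547,.136],'rot')
b=fit(lambda x:hullmom(barw(x,-.08),"top")[0]-S["top",'bar'][0],[.547,.136],'rot top')
for c in("scene","top"):
    fit(lambda a:(nm(hullmom(barw(b,a[0]),c)[1])-nm(S[c,'bar'][1])).ravel(),[-.08],'baryaw '+c)
E
```

```text
scene 

top [[  0   6   9   8   8   9   8   8   4   1   2   3   6   8  10   9   9]
 [  1   8   9   8   9   7   8   9  11  15  15   4   6   9   9   8   9]
 [  1   8   8   8   8   8   8  18  41  51  43  11   4   8  10   8   8]
 [  2   6   6   4   7   6  11  37  77  84  54   7   3   9   9   8   7]
 [  3   7   7   6   7   7  19  71 119 119  60   3   3   9  10   9   8]
 [  3   8  10   8   8   6  21  87 142 133  59   1   3   8   9   9   6]
 [  3   7   9   9   7   8  21  88 147 127  55   1   2   7   8   9   8]
 [  3   5   8   9   8   6  24  86 144 128  51   2   2   7   8   8   9]
 [  2   3   6   8   7   7  26  88 146 124  49   2   3   8   8   8  10]
 [  2   1   5   7   6   7  26  88 148 122  44   1   4   9  11   9   9]
 [  2   2   2   4   4   6  27  94 147 125  39   1   2   8  10  10   6]
 [  2   2   2   2   2   4  33 108 152 118  30   2   5   6   8   7   3]
 [  2   1   1   2   1   3  38 115 144  99  23   2   1   5   5   4   0]
 [  2   2   2   3   2   4  29  76  90  56  12   2   2   3   3   2   2]
 [  2   2   4   3   3   2   6  16  18   8   2   1   2   2   2   4   3]
 [  3   4   3   3   3  
[... 2180 characters left out ...]
 157 123
   88  57  44  31  24  23  16]
 [ 30  32  31  31  30  31  28  27  31  77 142 173 159 164 158 124  89  55
   30  13  10  16  26  28  27]
 [ 35  31  31  33  30  31  32  27  26  56 118 157 151 122  88  56  32  23
   21  19  23  19  21  26  27]
 [ 30  31  31  30  30  32  33  31  23  28  65  87  81  56  32  23  24  22
   22  45  66  50  30  27  25]]
hubyaw scene [0.4233] res [-0.01 -0.02 -0.02  0.01]
[-0.38938806  1.38576612]
hubyaw top [0.4327] res [ 0.02 -0.02 -0.02 -0.02]
[-0.54614049 -0.16949857]
rot [0.5477 0.1358] res [-0.04  0.38 -0.18 -0.2 ]
rot top [0.5471 0.1352] res [-0.  0.]
baryaw scene [-0.0822] res [ 0.    0.04  0.04 -0.  ]
baryaw top [-0.113] res [ 0.03  0.01  0.01 -0.03]
```

>>> servo_tool([
  [-1,-0.91,0,0,0,0,94],
  [-1,-0.91,0,0,0,0,94],
  [-1,-0.91,0,0,0,0,94],
  [-1,-0.91,0,0,0,0,94],
])

```text
time: 1.33
tool_pos: [0.2643, 0.3858, 0.2227]
ee_rot: [-3.14, 0.002, 2.759]
wrist_force: [0.4, 0.5, -0.4]
width: 0.0942
finger_force: 0.0
```

>>> servo_tool([
  [-1,-0.91,0,0,0,0,94],
  [-1,-0.91,0,0,0,0,94],
  [-1,-0.91,0,0,0,0,94],
  [-1,-0.91,0,0,0,0,94],
])

```text
time: 1.67
tool_pos: [0.3237, 0.2644, 0.2228]
ee_rot: [-3.141, 0.002, 2.758]
wrist_force: [-0.3, -0.1, 0.2]
width: 0.0936
finger_force: 0.0
```

>>> servo_tool([
  [-1,-0.91,0,0,0,0,94],
  [-1,-0.91,0,0,0,0,94],
  [-1,-0.91,0,0,0,0,94],
  [-1,-0.91,0,0,0,0,94],
])

```text
time: 2.0
tool_pos: [0.383, 0.1429, 0.2226]
ee_rot: [-3.141, 0.002, 2.757]
wrist_force: [-0.6, 0.4, 0.1]
width: 0.0938
finger_force: 0.0
```

>>> servo_tool([
  [-1,-0.91,0,0,0,0,94],
  [-1,-0.91,0,0,0,0,94],
  [-1,-0.91,0,0,0,0,94],
  [-1,-0.91,0,0,0,0,94],
])

```text
time: 2.33
tool_pos: [0.4423, 0.0215, 0.2222]
ee_rot: [-3.141, 0.001, 2.758]
wrist_force: [-0.8, 0.3, -1.0]
width: 0.094
finger_force: 0.0
```

>>> servo_tool([
  [-1,-0.91,0,0,0,0,94],
  [-1,-0.91,0,0,0,0,94],
  [-1,-0.91,0,0,0,0,94],
  [-1,-0.91,0,0,0,0,94],
])

```text
time: 2.67
tool_pos: [0.5016, -0.0997, 0.2216]
ee_rot: [-3.141, 0.0, 2.759]
wrist_force: [0.1, 0.5, 0.6]
width: 0.0938
finger_force: 0.0
```

>>> servo_tool([
  [-0.68,-0.62,0,0,0,-0.53,94],
  [-0.68,-0.62,0,0,0,-0.53,94],
  [-0.68,-0.62,0,0,0,-0.53,94],
  [-0.68,-0.62,0,0,0,-0.53,94],
  [-0.68,-0.62,0,0,0,-0.53,94],
  [-0.68,-0.62,0,0,0,-0.53,94],
  [-0.68,-0.62,0,0,0,-0.53,94],
  [-0.68,-0.62,0,0,0,-0.53,94],
  [-0.68,-0.62,0,0,0,-0.53,94],
])

```text
time: 3.42
tool_pos: [0.5404, -0.1777, 0.2224]
ee_rot: [3.141, 0.001, -2.689]
wrist_force: [0.1, 0.2, -0.1]
width: 0.094
finger_force: 0.0
```

```bash
python3 - <<'E'
from h import *
o=robot.get_obs();print(o['joint_positions'].round(3),o['tool_pos'],o['ee_rot'])
tool([.539,-.179,.0245],Ro.from_euler('xyz',[np.pi,0,np.pi+.457]).as_matrix())
E
```

```text
[-4.180e-01  1.300e-01  1.324e+00  1.000e-03  1.688e+00 -2.442e+00] [ 0.54039457 -0.17769881  0.2223932 ] [ 3.14063552e+00  5.01029883e-04 -2.68859498e+00]
t 3.4167 shift [ 0.019 -0.007  1.979] turn [ 0.001  0.    -0.003]
```

>>> servo_tool([
  [0.02,-0.01,1,0,0,0,94],
  [0.02,-0.01,1,0,0,0,94],
  [0.02,-0.01,1,0,0,0,94],
  [0.02,-0.01,1,0,0,0,94],
])

```text
time: 3.75
tool_pos: [0.5353, -0.1786, 0.1162]
ee_rot: [3.132, -0.007, -2.689]
wrist_force: [-0.2, 0.4, -1.2]
width: 0.094
finger_force: 0.0
```

>>> servo_tool([
  [0,0,0.3,0,0,0,94],
  [0,0,0.6,0,0,0,94],
  [0,0,0.8,0,0,0,94],
  [0,0,0.9,0,0,0,94],
  [0,0,0.97,0,0,0,94],
  [0,0,0.98,0,0,0,94],
  [0,0,0.98,0,0,0,94],
])

```text
time: 4.33
tool_pos: [0.5397, -0.1814, 0.026]
ee_rot: [-3.14, 0.002, -2.688]
wrist_force: [-0.2, 0.5, 0.2]
width: 0.0937
finger_force: 0.0
```

>>> servo_tool([
  [0,0,0,0,0,0,40],
  [0,0,0,0,0,0,40],
  [0,0,0,0,0,0,40],
  [0,0,0,0,0,0,40],
  [0,0,0,0,0,0,40],
  [0,0,0,0,0,0,40],
  [0,0,0,0,0,0,40],
  [0,0,0,0,0,0,40],
])

```text
time: 5.0
tool_pos: [0.5384, -0.1807, 0.0245]
ee_rot: [3.14, -0.0, -2.688]
wrist_force: [-0.3, 1.2, 1.9]
width: 0.0458
finger_force: 30.0
```

>>> servo_tool([
  [0,0,-0.1,0,0,0,40],
  [0,0,-0.3,0,0,0,40],
  [0,0,-0.5,0,0,0,40],
  [0,0,-0.75,0,0,0,40],
  [0,0,-1,0,0,0,40],
])

```text
time: 5.42
tool_pos: [0.5379, -0.181, 0.125]
ee_rot: [3.14, -0.001, -2.688]
wrist_force: [0.9, -0.4, -3.0]
width: 0.0457
finger_force: 30.0
```

>>> servo_tool([
  [0,0,-0.25,0,0,0,40],
  [0,0,-0.5,0,0,0,40],
  [0,0,-0.75,0,0,0,40],
  [0,0,-1,0,0,0,40],
  [0,0,-1,0,0,0,40],
])

```text
time: 5.83
tool_pos: [0.5408, -0.1823, 0.2313]
ee_rot: [-3.133, 0.007, -2.688]
wrist_force: [0.6, -0.1, -0.4]
width: 0.0457
finger_force: 30.0
```

```bash
python3 - <<'E'
from h import *
zs=Rspin(-.09)[:,2]; F=np.array([.5475,.1355,.135])
Rs=Rspin(-.09); Rt=Rs@np.diag([-1,1,-1])
print(robot.get_obs()['width'],robot.get_obs()['wrist_force'])
tool(F+.0245*zs+.09*zs,Rt)
for c in("top","scene"): cv2.imwrite(f"pics/l_{c}.png",cv2.cvtColor(robot.snapshot(c),cv2.COLOR_RGB2BGR))
E
```

```text
0.045683138569583885 [ 0.56102306 -0.06463063 -0.42352605]
t 5.8333 shift [-0.963  3.122 -0.05 ] turn [ 0.086 -0.319  0.339]
```

>>> servo_tool([
  [-0.1,0.3,-0.03,0,0,0,40],
  [-0.2,0.65,-0.06,0,0,0,40],
  [-0.32,1,-0.1,0,0,0,40],
  [-0.32,1,-0.1,0,0,0,40],
])

```text
time: 6.27
tool_pos: [0.5219, -0.0714, 0.2325]
ee_rot: [3.135, -0.001, -2.682]
wrist_force: [0.4, -0.4, -1.6]
width: 0.0453
finger_force: 30.0
```

>>> servo_tool([
  [-0.1,0.3,0,0.01,-0.04,0.04,40],
  [-0.2,0.6,0,0.02,-0.08,0.08,40],
  [-0.25,0.8,0,0.03,-0.12,0.13,40],
  [-0.29,0.9,0,0.04,-0.16,0.17,40],
  [-0.32,1,0,0.06,-0.2,0.22,40],
  [-0.32,1,0,0.07,-0.25,0.28,40],
  [-0.32,1,0,0.08,-0.3,0.32,40],
  [-0.32,1,0,0.086,-0.32,0.34,40],
  [-0.32,1,0,0.086,-0.32,0.34,40],
])

```text
time: 7.02
tool_pos: [0.5054, 0.0271, 0.2298]
ee_rot: [3.136, 0.508, 3.048]
wrist_force: [-0.4, 0.0, -2.4]
width: 0.0459
finger_force: 30.0
```

```bash
python3 - <<'E'
from h import *
zs=Rspin(-.09)[:,2]; F=np.array([.5475,.1355,.135])
Rs=Rspin(-.09); Rt=Rs@np.diag([-1,1,-1])
print(robot.get_obs()['joint_positions'].round(2))
tool(F+.0245*zs+.09*zs,Rt)
E
```

```text
[-0.05 -0.38  1.85 -0.02  1.17 -1.52]
t 7.0167 shift [ 0.201  1.118 -0.156] turn [ 0.002 -0.01  -0.002]
```

>>> servo_tool([
  [0.1,0.3,-0.08,0,0,0,40],
  [0.15,0.65,-0.16,0,0,0,40],
  [0.2,1,-0.16,0,-0.01,0,40],
  [0.2,1,-0.16,0,-0.01,0,40],
])

```text
time: 7.35
tool_pos: [0.4908, 0.1347, 0.2367]
ee_rot: [3.133, 0.525, 3.056]
wrist_force: [-0.0, -0.6, -2.4]
width: 0.0457
finger_force: 30.0
```

>>> servo_tool([
  [0,0.12,0,0,0,0,40],
  [0,0.12,0,0,0,0,40],
  [0,0.12,0,0,0,0,40],
  [0,0.12,0,0,0,0,40],
])

```text
time: 7.68
tool_pos: [0.4935, 0.1395, 0.238]
ee_rot: [3.137, 0.528, 3.047]
wrist_force: [-0.3, 0.3, -2.1]
width: 0.0458
finger_force: 30.0
```

```bash
python3 - <<'E'
from h import *
zs=Rspin(-.09)[:,2]; F=np.array([.5475,.1355,.135])
Rs=Rspin(-.09); Rt=Rs@np.diag([-1,1,-1])
tool(F+.0245*zs+.09*zs,Rt)
a=[]
for c,(x,y) in(("scene",(150,90)),("top",(140,110))):
    im=cv2.cvtColor(robot.snapshot(c),cv2.COLOR_RGB2BGR); cv2.imwrite(f"pics/p_{c}.png",im)
    a.append(cv2.resize(im[y:y+130,x:x+130],(400,400),interpolation=cv2.INTER_CUBIC))
cv2.imwrite("pics/p.png",np.hstack(a))
E
```

```text
t 7.6833 shift [0.046 0.009 0.018] turn [ 0.001  0.003 -0.002]
```

View pics/p.png

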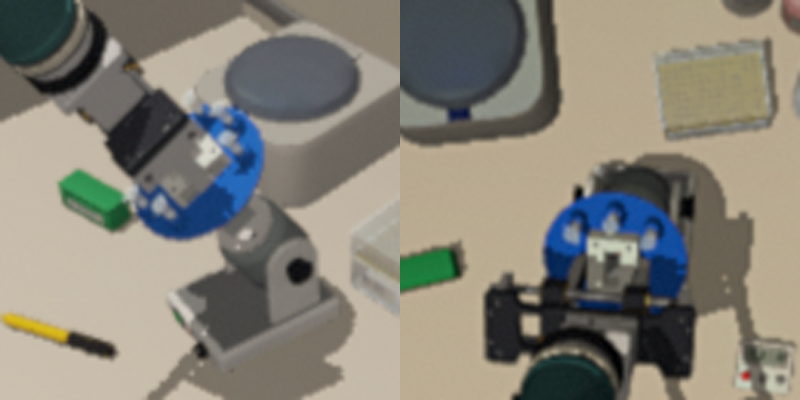

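The disc is held tilted about 50 mm above the bar and roughly centred over the flange. Next I'll measure the held plate's offset against the kinematics, using its visible blue rim.

```bash
python3 - <<'E'
from h import *
o=robot.get_obs()
poses={'p':(o['tool_pos'],o['ee_rot']),'l':(np.array([.5408,-.1823,.2313]),[-3.133,.007,-2.688])}
for k in poses:
    pos,e=poses[k]; R=Ro.from_euler('xyz',e).as_matrix()
    Rd=R@np.diag([-1,1,-1]); 
    C={}
    for c in("top","scene"):
        im=cv2.imread(f"pics/{k}_{c}.png").astype(float); b,g,r=cv2.split(im)
        u,v=proj([pos],c)[0]; yy,xx=np.mgrid[:384,:512]
        m=(((b-r)>55)&(b>g+25)&(np.hypot(xx-u,yy-v)<45)).astype(np.uint8)
        n,l,st,_=cv2.connectedComponentsWithStats(m); m=np.isin(l,[i for i in range(1,n) if st[i,4]>15]).astype(np.uint8)
        p=cv2.findContours(m,cv2.RETR_EXTERNAL,cv2.CHAIN_APPROX_NONE)[0]
        C[c]=cv2.convexHull(np.vstack(p))[:,0].astype(float)
    def f(x,cs,sel=None):
        P=np.r_[circ(.07,0),circ(.07,.005)]-[0,0,.0245]+[x[0],x[1],0]
        P=P@Rd.T+pos; out=[]
        for c in cs:
            h=cv2.convexHull(proj(P,c).astype(np.float32))
            out+=[cv2.pointPolygonTest(h,tuple(map(float,q)),True)-.5 for q in C[c]]
        return np.array(out)
    for cs in(("top",),("scene",),("top","scene")):
        s=least_squares(f,[0,0],args=(cs,),loss='cauchy',f_scale=.3,diff_step=.02,x_scale=.02)
        d=f(s.x,cs); print(k,cs,'offset in disc axes mm',(s.x*1e3).round(2),'world',(Rd[:,:2]@s.x*1e3).round(1),'inliers',(abs(d)<.7).sum(),len(d))
E
```

```text
p ('top',) offset in disc axes mm [ 1.68 -1.19] world [ 1.3 -1.3  0.8] inliers 17 22
p ('scene',) offset in disc axes mm [3.32 2.24] world [3.1 2.  1.7] inliers 19 22
p ('top', 'scene') offset in disc axes mm [3.14 0.83] world [2.8 0.6 1.6] inliers 32 44
l ('top',) offset in disc axes mm [ 2.05 -4.21] world [ 3.7 -2.9  0.1] inliers 11 13
l ('scene',) offset in disc axes mm [ 1.91 -1.31] world [ 2.3 -0.3  0. ] inliers 14 23
l ('top', 'scene') offset in disc axes mm [ 1.86 -1.53] world [ 2.3 -0.6  0. ] inliers 22 36
```

>>> servo_tool([
  [0.03,0,0.1,0,0,0,40],
  [0.066,0.01,0.25,0,0,0,40],
  [0.066,0.01,0.4,0,0,0,40],
  [0.066,0.01,0.45,0,0,0,40],
  [0.066,0.01,0.45,0,0,0,40],
  [0.066,0.01,0.45,0,0,0,40],
])

```text
time: 8.28
tool_pos: [0.5106, 0.1397, 0.1967]
ee_rot: [3.136, 0.529, 3.047]
wrist_force: [-0.3, -0.6, -1.5]
width: 0.0456
finger_force: 30.0
```

```bash
python3 - <<'E'
from h import *
zs=Rspin(-.09)[:,2]; F=np.array([.5475,.1355,.135])
Rs=Rspin(-.09); Rt=Rs@np.diag([-1,1,-1])
tool(F+.0245*zs+.0*zs-Rs[:,0]*.002,Rt)
E
```

```text
t 8.2833 shift [ 0.009 -0.01   0.475] turn [ 0.002  0.004 -0.003]
```

>>> servo_tool([
  [0.01,-0.01,0.04,0,0,0,40],
  [0.01,-0.01,0.07,0,0,0,40],
  [0.01,-0.01,0.1,0,0,0,40],
  [0.01,-0.01,0.13,0,0,0,40],
  [0.01,-0.01,0.15,0,0,0,40],
  [0.01,-0.01,0.15,0,0,0,40],
])

```text
time: 8.78
tool_pos: [0.5171, 0.1385, 0.1829]
ee_rot: [3.136, 0.529, 3.047]
wrist_force: [-0.3, -0.3, -1.9]
width: 0.0457
finger_force: 30.0
```

```bash
cat >s.py <<'E'
from h import *
Rs=Rspin(-.09); o=robot.get_obs(); F=np.array([.5475,.1355,.135])
print('force in spindle axes',(Rs.T@o['wrist_force']).round(2),'torque',(Rs.T@o['wrist_torque']).round(3))
tool(F+.0245*Rs[:,2]-Rs[:,0]*.002,Rs@np.diag([-1,1,-1]))
E
python3 s.py
```

```text
force in spindle axes [-1.18 -0.34 -1.54] torque [ 0.068  0.466 -0.054]
t 8.7833 shift [-0.004 -0.004  0.323] turn [ 0.002  0.003 -0.002]
```

>>> servo_tool([
  [0,0,0.04,0,0,0,40],
  [0,0,0.08,0,0,0,40],
  [0,0,0.12,0,0,0,40],
  [0,0,0.16,0,0,0,40],
  [0,0,0.2,0,0,0,40],
  [0,0,0.2,0,0,0,40],
])

```text
time: 9.28
tool_pos: [0.527, 0.1375, 0.1648]
ee_rot: [3.136, 0.528, 3.047]
wrist_force: [-0.5, 0.3, -2.6]
width: 0.0455
finger_force: 30.0
```

```bash
python3 s.py
```

```text
force in spindle axes [-1.7   0.25 -1.99] torque [ 0.005  0.461 -0.018]
t 9.2833 shift [-0.009 -0.002  0.116] turn [ 0.002  0.003 -0.002]
```

>>> servo_tool([
  [0,0,0.03,0,0,0,40],
  [0,0,0.06,0,0,0,40],
  [0,0,0.08,0,0,0,40],
  [0,0,0.095,0,0,0,40],
  [0,0,0.095,0,0,0,40],
])

```text
time: 9.7
tool_pos: [0.5319, 0.1373, 0.1576]
ee_rot: [3.136, 0.529, 3.047]
wrist_force: [0.6, 1.0, -2.3]
width: 0.0457
finger_force: 30.0
```

>>> servo_tool([
  [0,0,0.01,0,0,0,40],
  [0,0,0.015,0,0,0,40],
  [0,0,0.02,0,0,0,40],
  [0,0,0.02,0,0,0,40],
])

```text
time: 10.03
tool_pos: [0.533, 0.1373, 0.1563]
ee_rot: [3.136, 0.53, 3.047]
wrist_force: [0.3, -0.0, -3.0]
width: 0.0456
finger_force: 30.0
```

```bash
python3 s.py
```

```text
force in spindle axes [-1.23 -0.02 -2.75] torque [0.002 0.474 0.022]
t 10.0333 shift [ 0.001 -0.005  0.013] turn [ 0.003  0.004 -0.002]
```

>>> servo_tool([
  [0,0,0.005,0,0,0,40],
  [0,0,0.01,0,0,0,40],
  [0,0,0.015,0,0,0,40],
  [0,0,0.02,0,0,0,40],
  [0,0,0.02,0,0,0,40],
])

```text
time: 10.45
tool_pos: [0.5339, 0.1373, 0.1553]
ee_rot: [3.135, 0.53, 3.047]
wrist_force: [-4.1, 0.4, 1.7]
width: 0.0459
finger_force: 30.0
```

```bash
python3 s.py
```

```text
force in spindle axes [-2.7   0.    3.55] torque [-0.157  0.921 -0.014]
t 10.45 shift [ 0.002 -0.005 -0.001] turn [ 0.003  0.004 -0.002]
```

>>> servo_tool([
  [0,0,0.005,0,0,0,40],
  [0,0,0.01,0,0,0,40],
  [0,0,0.01,0,0,0,40],
  [0,0,0.01,0,0,0,40],
])

```text
time: 10.78
tool_pos: [0.5339, 0.1373, 0.1552]
ee_rot: [3.135, 0.53, 3.047]
wrist_force: [-11.2, -0.5, 8.0]
width: 0.0454
finger_force: 30.0
```

```bash
python3 s.py
```

```text
force in spindle axes [-5.6  -1.53 12.48] torque [-0.403  1.402 -0.003]
t 10.7833 shift [ 0.003 -0.005 -0.002] turn [ 0.002  0.004 -0.002]
```

>>> servo_tool([
  [0,0,-0.005,0,0,0,75],
  [0,0,-0.01,0,0,0,75],
  [0,0,-0.01,0,0,0,75],
  [0,0,-0.01,0,0,0,75],
  [0,0,-0.01,0,0,0,75],
])

```text
time: 11.2
tool_pos: [0.5343, 0.1372, 0.1547]
ee_rot: [3.135, 0.53, 3.047]
wrist_force: [0.4, 0.2, -0.4]
width: 0.0734
finger_force: 0.0
```

```bash
python3 s.py
```

```text
force in spindle axes [ 0.06  0.19 -0.56] torque [-0.044  0.234 -0.007]
t 11.2 shift [ 0.003 -0.005 -0.008] turn [ 0.003  0.004 -0.002]
```

>>> servo_tool([
  [0,0,-0.1,0,0,0,80],
  [0,0,-0.3,0,0,0,80],
  [0,0,-0.65,0,0,0,60],
  [0,0,-1,0,0,0,50],
  [0,0,-1,0,0,0,45],
])

```text
time: 11.62
tool_pos: [0.4848, 0.1425, 0.2506]
ee_rot: [3.129, 0.543, 3.045]
wrist_force: [1.1, 0.4, 0.4]
width: 0.0633
finger_force: 0.0
```

```bash
python3 - <<'E'
from h import *
a=[]
for c,(x,y) in(("scene",(180,110)),("top",(160,140))):
    im=cv2.cvtColor(robot.snapshot(c),cv2.COLOR_RGB2BGR); cv2.imwrite(f"pics/q_{c}.png",im)
    a.append(cv2.resize(im[y:y+90,x:x+90],(400,400),interpolation=cv2.INTER_CUBIC))
cv2.imwrite("pics/q.png",np.hstack(a))
E
python3 s.py
```

```text
force in spindle axes [-0.28  0.24 -0.46] torque [-0.001  0.278 -0.036]
t 11.7167 shift [ 0.025 -0.012  1.018] turn [ 0.004  0.007 -0.003]
```

View pics/q.png

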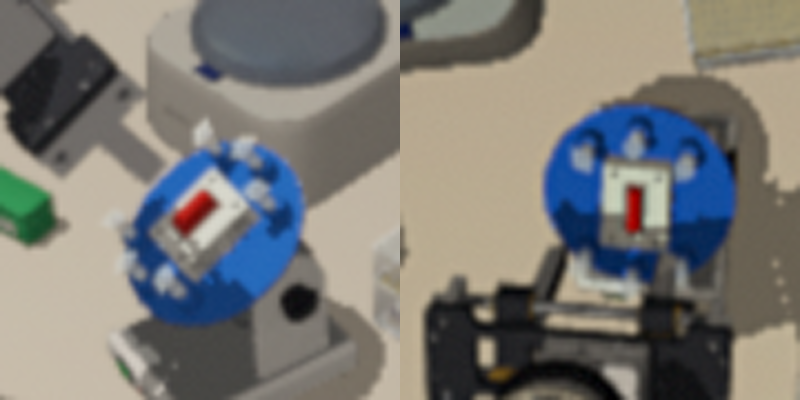

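The disc sits flat with the red bar standing out of the slot, and the fingers are clear. Next I'll work out the move to the bar.

>>> servo_tool([
  [0.02,-0.01,0.25,0,0.005,0,40],
  [0.02,-0.01,0.4,0,0.005,0,40],
  [0.02,-0.01,0.5,0,0.005,0,40],
  [0.02,-0.01,0.5,0,0.005,0,40],
])

```text
time: 12.05
tool_pos: [0.5058, 0.1376, 0.192]
ee_rot: [3.139, 0.515, 3.048]
wrist_force: [0.6, -0.6, 0.1]
width: 0.0401
finger_force: 0.0
```

```bash
cat >b.py <<'E'
from h import *
import sys
Rs=Rspin(-.09); o=robot.get_obs(); F=np.array([.5475,.1355,.135])
print('force in spindle axes',(Rs.T@o['wrist_force']).round(2),'torque',(Rs.T@o['wrist_torque']).round(3),o['joint_positions'].round(2))
print('TCP in spindle axes mm',(Rs.T@(o['tool_pos']-F)*1e3).round(2),'tool in spindle rotvec deg',np.rad2deg(Ro.from_matrix(Rs.T@Ro.from_euler('xyz',o['ee_rot']).as_matrix()@np.diag([-1,1,-1])).as_rotvec()).round(2))
tool(F+.0425*Rs[:,2],Rs@np.diag([-1,1,-1]))
E
python3 b.py
```

```text
force in spindle axes [ 0.63 -0.51 -0.3 ] torque [0.025 0.251 0.01 ] [ 0.27 -0.29  1.86 -0.19  1.09 -1.16]
TCP in spindle axes mm [-7.63 -1.62 70.18] tool in spindle rotvec deg [ 0.07  0.51 -0.18]
t 12.05 shift [-0.079  0.016  0.276] turn [ 0.001 -0.006 -0.002]
```

>>> servo_tool([
  [0,0,0,0,0,0,40],
  [0,0,0,0,0,0,40],
  [0,0,0,0,0,0,40],
])

```text
time: 12.3
tool_pos: [0.5074, 0.1386, 0.1978]
ee_rot: [3.135, 0.523, 3.047]
wrist_force: [0.2, -0.2, -0.1]
width: 0.0399
finger_force: 0.0
```

```bash
python3 b.py
```

```text
force in spindle axes [ 0.15 -0.21 -0.22] torque [-0.001  0.225 -0.   ] [ 0.27 -0.3   1.86 -0.19  1.09 -1.16]
TCP in spindle axes mm [-3.43 -0.48 74.54] tool in spindle rotvec deg [ 0.26  0.01 -0.22]
t 12.3 shift [-0.034  0.004  0.32 ] turn [ 0.003 -0.    -0.002]
```

>>> servo_tool([
  [-0.03,0,0.1,0,0,0,40],
  [-0.035,0,0.2,0,0,0,40],
  [-0.035,0,0.27,0,0,0,40],
  [-0.035,0,0.3,0,0,0,40],
  [-0.035,0,0.32,0,0,0,40],
  [-0.035,0,0.32,0,0,0,40],
  [-0.035,0,0.32,0,0,0,40],
])

```text
time: 12.88
tool_pos: [0.5261, 0.1369, 0.1707]
ee_rot: [3.135, 0.522, 3.047]
wrist_force: [-0.4, -0.3, 0.3]
width: 0.0399
finger_force: 0.0
```

```bash
python3 b.py
```

```text
force in spindle axes [-0.17 -0.38  0.42] torque [ 0.018  0.256 -0.052] [ 0.25 -0.24  1.87 -0.19  1.02 -1.17]
TCP in spindle axes mm [-0.77 -0.56 41.61] tool in spindle rotvec deg [ 0.23  0.09 -0.21]
t 12.8833 shift [-0.008  0.006 -0.009] turn [ 0.003 -0.001 -0.002]
```

>>> servo_tool([
  [-0.008,0.005,-0.01,0,0,0,40],
  [-0.008,0.005,-0.01,0,0,0,5],
  [-0.008,0.005,-0.01,0,0,0,5],
  [-0.008,0.005,-0.01,0,0,0,5],
  [-0.008,0.005,-0.01,0,0,0,5],
  [-0.008,0.005,-0.01,0,0,0,5],
  [-0.008,0.005,-0.01,0,0,0,5],
  [-0.008,0.005,-0.01,0,0,0,5],
])

```text
time: 13.55
tool_pos: [0.5262, 0.1375, 0.1721]
ee_rot: [3.135, 0.522, 3.047]
wrist_force: [-1.0, 0.7, -0.2]
width: 0.0107
finger_force: 30.0
```

```bash
python3 b.py
```

```text
force in spindle axes [-1.05  0.65  0.37] torque [ 0.042  0.204 -0.037] [ 0.25 -0.24  1.87 -0.19  1.03 -1.17]
TCP in spindle axes mm [2.000e-02 5.000e-02 4.278e+01] tool in spindle rotvec deg [ 0.25  0.09 -0.21]
t 13.55 shift [ 0.    -0.001  0.003] turn [ 0.003 -0.001 -0.002]
```

>>> servo_tool([
  [0,0,-0.02,0,0,0,5],
  [0,0,-0.04,0,0,0,5],
  [0,0,-0.06,0,0,0,5],
  [0,0,-0.085,0,0,0,5],
  [0,0,-0.085,0,0,0,5],
  [0,0,-0.085,0,0,0,5],
])

```text
time: 14.05
tool_pos: [0.5221, 0.1378, 0.1792]
ee_rot: [3.135, 0.522, 3.047]
wrist_force: [5.7, 1.3, -4.9]
width: 0.0107
finger_force: 30.0
```

```bash
python3 b.py
```

```text
force in spindle axes [ 2.33  1.82 -7.02] torque [ 0.325 -0.198  0.009] [ 0.26 -0.25  1.86 -0.19  1.04 -1.17]
TCP in spindle axes mm [-1.000e-02  2.000e-02  5.108e+01] tool in spindle rotvec deg [ 0.25  0.08 -0.21]
t 14.05 shift [-0.    -0.001  0.086] turn [ 0.003 -0.001 -0.002]
```

>>> servo_tool([
  [0,0,0,0,0,0.06,5],
  [0,0,0,0,0,0.12,5],
  [0,0,0,0,0,0.18,5],
  [0,0,0,0,0,0.24,5],
  [0,0,0,0,0,0.3,5],
  [0,0,0,0,0,0.36,5],
  [0,0,0,0,0,0.42,5],
  [0,0,0,0,0,0.46,5],
  [0,0,0,0,0,0.46,5],
  [0,0,0,0,0,0.46,5],
])

```text
time: 14.88
tool_pos: [0.5221, 0.1379, 0.1791]
ee_rot: [2.774, 0.379, 2.255]
wrist_force: [4.9, 0.8, -4.4]
width: 0.0107
finger_force: 30.0
```

```bash
python3 b.py
```

```text
force in spindle axes [ 1.96  1.26 -6.27] torque [ 0.28  -0.194  0.036] [ 0.25 -0.25  1.86 -0.19  1.04 -0.45]
TCP in spindle axes mm [1.000e-02 8.000e-02 5.096e+01] tool in spindle rotvec deg [  0.21   0.17 -41.62]
t 14.8833 shift [-0.001 -0.001  0.085] turn [ 0.002 -0.002 -0.462]
```

Turning freely about the axis; second half.

>>> servo_tool([
  [0,0,0,0,0,0.06,5],
  [0,0,0,0,0,0.12,5],
  [0,0,0,0,0,0.18,5],
  [0,0,0,0,0,0.24,5],
  [0,0,0,0,0,0.3,5],
  [0,0,0,0,0,0.36,5],
  [0,0,0,0,0,0.42,5],
  [0,0,0,0,0,0.47,5],
  [0,0,0,0,0,0.47,5],
  [0,0,0,0,0,0.47,5],
])

```text
time: 15.72
tool_pos: [0.5222, 0.1379, 0.1792]
ee_rot: [2.621, 0.049, 1.575]
wrist_force: [5.7, 1.4, -4.5]
width: 0.0106
finger_force: 30.0
```

```bash
python3 b.py
```

```text
force in spindle axes [ 2.58  1.93 -6.73] torque [ 0.26  -0.175 -0.013] [ 0.26 -0.25  1.86 -0.19  1.04  0.29]
TCP in spindle axes mm [4.000e-02 9.000e-02 5.096e+01] tool in spindle rotvec deg [  0.15   0.25 -83.92]
t 15.7167 shift [-0.001 -0.     0.085] turn [ 0.002 -0.003 -0.932]
```

>>> servo_tool([
  [0,0,0.015,0,0,0,5],
  [0,0,0.03,0,0,0,5],
  [0,0,0.042,0,0,0,5],
  [0,0,0.042,0,0,0,5],
  [0,0,0.042,0,0,0,30],
  [0,0,0.042,0,0,0,30],
  [0,0,0.042,0,0,0,30],
  [0,0,0.042,0,0,0,30],
])

```text
time: 16.38
tool_pos: [0.524, 0.1374, 0.1762]
ee_rot: [2.622, 0.05, 1.575]
wrist_force: [-0.6, 0.0, 0.1]
width: 0.0298
finger_force: 0.0
```

>>> servo_tool([
  [0,0,-0.1,0,0,0,40],
  [0,0,-0.3,0,0,0,40],
  [0,0,-0.65,0,0,0,40],
  [0,0,-1,0,0,0,40],
  [0,0,-1,0,0,0,40],
  [0,0,-1,0,0,0,40],
])

```text
time: 16.88
tool_pos: [0.4747, 0.1422, 0.2669]
ee_rot: [2.615, 0.047, 1.575]
wrist_force: [-0.1, -0.2, -1.0]
width: 0.0398
finger_force: 0.0
```

```bash
python3 - <<'E'
from h import *
a=[]
for c,(x,y) in(("scene",(180,110)),("top",(160,140))):
    im=cv2.cvtColor(robot.snapshot(c),cv2.COLOR_RGB2BGR); cv2.imwrite(f"pics/e_{c}.png",im)
    a.append(cv2.resize(im[y:y+90,x:x+90],(400,400),interpolation=cv2.INTER_CUBIC))
cv2.imwrite("pics/e.png",np.hstack(a))
E
python3 b.py
```

```text
force in spindle axes [-0.01  0.07  0.21] torque [-0.02   0.292 -0.   ] [ 0.3  -0.39  1.79 -0.2   1.25  0.3 ]
TCP in spindle axes mm [ -0.3   -0.59 147.04] tool in spindle rotvec deg [  0.1    0.26 -83.9 ]
t 16.9833 shift [1.000e-03 5.000e-03 1.045e+00] turn [ 0.001 -0.003 -0.932]
```

View pics/e.png

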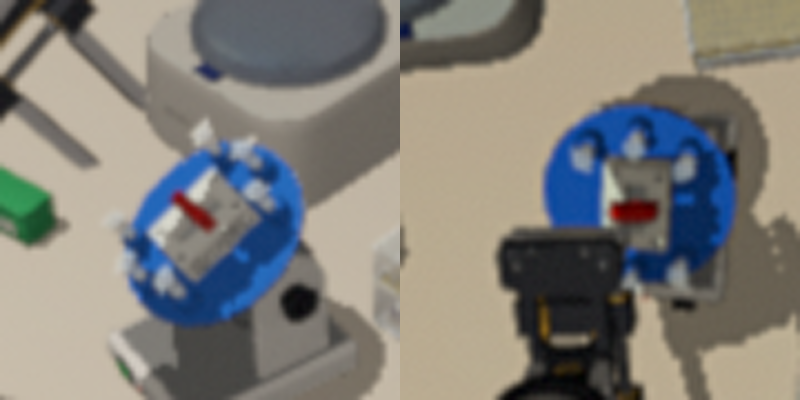

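The bar lies across the slot, the disc is flat on the flange, and the gripper is clear. Handing the job in.

```bash
python3 -c "
from bench import robot
print(robot.close_job())"
```

```text
the job is handed in; nothing more can be done
None
```

The disc is hung and pressed home on the drive flange, and the locking bar was pulled back, turned about 84° clockwise and let down across the slot; I handed the job in at about 17 s with the gripper clear and no bystander touched, but the hand-in returned no verdict.

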